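Find the thread hand of a gas canister cap and hold the cap off

TASK

Take the red cap off the airbrush gas canister that stands in the orange clamp. It is a quarter-turn cap and nobody knows whether this canister has a right-hand or a left-hand thread, so try it one way and, if it soon comes up against a stop, the other way. Squeeze the thin cap only gently, leave the other canister's cap and the things around alone, and finish while still holding the cap, lifted 5 cm or more straight above its canister.

Things in the scene. Friction and masses are not known exactly. Their poses are not given: they have to be found in the camera images.
- gas_cap: The cap to take off: red plastic, round, 50 mm tall, about 40 g: smooth grip 45 mm in diameter over the top 20 mm, ribbed skirt 43 mm below. White stripe on top from the centre along +x. Origin: centre of its underside, z up; seated, this is 100 mm above the desk. Thin: cracks if squeezed with more than 60 N per finger. Turns easily; 2 mm of up-and-down play.
- cap_top (a point): Centre of the cap's top, 150 mm above the desk when seated. The thread hand differs from start to start. Turned the loosening way (anticlockwise or clockwise from above) the cap comes free 30 to 60 degrees from its start and stays free to at least 100 degrees; it does not rise by itself: then lift it straight up.
- neck_seat (a point): Centre of the canister's shoulder, 100 mm above the desk, on which the cap's underside sits. Turned the wrong way the cap meets a hard stop within 30 degrees and stays locked, and the fingers slip round it; turn it back 70 to 110 degrees from that stop to free it. 27 mm of lift clears the neck and valve pin.
- clamp_stand: Fixed round dark foot, 84 mm diameter, with an orange collar up to 30 mm height, holding the canister with the cap to take off: upright silver and blue, 60 mm diameter, fixed. Origin: centre of the foot's underside on the desk; canister and cap stand on its vertical axis. At the start the cap's x axis points along the stand's x axis within 10 degrees.
- spare_cap: The cap of the other canister, which looks just the same but stands in a grey collar: to be left on. Same size and origin as gas_cap. Loose.
- brush: Wooden drafting brush, 160 mm long, lying at the left. Bystander, loose.
- marker: White and green marker pen, 135 mm long, lying at the far edge. Bystander, loose.
- foam_block: Light blue foam model block, 80 mm long, 30 mm tall, at the left. Bystander, loose.
Mind the look-alikes: they are no part of the job. What is shaped like the gas_cap but pink or purple is not meant.

How it is judged:
By the outcome, as a careful person would: the job done as asked, in the order asked, and still so for the second after the job is handed in, while the arm keeps its last pose, push and grip.
It also fails if it takes over 42 s, if anything falls off the work surface, if the arm or the gripper's body presses on something with over 40 N, if the wrist force passes 120 N, or if a joint passes its speed limit or range.

ROBOT

A 6-joint arm with a two-finger parallel gripper is mounted at the origin on the work surface; the furniture and walls round the work are solid. World frame = base frame: x ahead of the robot, y to its left, z up, the work surface at z = 0. Lengths are in m, angles in rad, forces in N, time in s.
With the tool pointing down it reaches from about 0.4 to 0.825 m from the base axis. Payload 7 kg.
Tool frame: the origin (TCP) lies midway between the tips of the shut fingers; the grasp point (between the pads) lies hold_point_z behind it (hold_point_z is the distance from the TCP to the grasp point, in m); z points along the fingers, y is the line along which they close (so a half turn about z gives the same grasp; the last joint's range is limited). The gripper opens to 88 mm and grips with 3 to 60 N. Pads are 19 mm wide; open, the fingers measure 130 mm over their backs; the gripper's body (78 mm by 193 mm) begins 47 mm behind the grasp point.
Start: joints at [-0.817, 0.359, 0.012, 0, -1.224, -0.288], TCP at [0.303, -0.603, 0.227] pointing down, gripper open.
Joint ranges: [-3.07, 3.07], [-1.43, 2.12], [-1.02, 1.25], [-3.03, 1.67], [-3.05, -0], [-3.03, 3.03]. Speed limits (rad/s): [2.39, 2.39, 3.01, 3.14, 3.14, 3.14].

INTERFACE

Orientations are given as [roll, pitch, yaw] about the fixed x, y, z axes, in that order (R = Rz(yaw) Ry(pitch) Rx(roll)).
In Python, from station import * gives the robot as it stands.
- The arm moves only by the tool apply_moves, never from a script. Its argument "steps" is a list of rows, each an object with "translation": the shift along the world's x, y, z scaled (see below), a list of three; "rotation": the turn, a rotation vector about the world's x, y, z scaled (see below), a list of three. A call has exactly 10 rows; each row is the pose to reach, as a shift and turn from the pose commanded when the call began; what a row does not reach only later rows make up. The controller multiplies each number of a shift by 250 mm and each number of a turn by 30 degrees. A row lasts 1/12 s, in which the tool goes at most 41.7 mm and 7.16 degrees, less where a joint would pass 70% of its speed; a pose out of reach is approached as far as the arm can. A call with a number of a shift or a turn outside -1 to 1 is refused whole. A call with a gripper value outside its range is refused whole. "jaw" is the closure, from -1 (fully open) to 1 (shut), so that 0 is half open, set as the call begins (left out, the last holds). The fingers move at their own pace and stop on an object; "newtons" is the grip in N (left out, the last holds). Time passes only in rows, so rows that repeat a pose let the fingers close, or fill a call up. It gives the time, the measured TCP pose, the force, the opening and the grip force at its end, in the units of the state.
- get_state(): the state, without advancing time (a new reading comes with each control period).
- grab_frame(name): name is "side" or "top" or "wrist"; returns the picture (400x640x3 uint8, blue, green, red); there is no depth.
- camera_model(name): a dict with "fx", "fy", "cx", "cy" (pixels), "xyz" and "rotation" of the camera in the world. Camera axes: x right, y down, z forward; pixel columns grow to the right and rows downward; lengths in m; the calibration is good to about 2 mm. A picture is of the moment at which its call begins: read the wrist's pose just before it. camera_model takes no time and is no camera call; for the wrist camera it gives the pose at the moment of the call.
- job_done(): hands the job in; it is judged then, once.
The state is a dict: "t": time; "q": joint angles; "qd": joint speeds; "joint_efforts": joint torques, N m; "eef_pos": TCP position; "ee_rot": TCP orientation; "force": force on the tool from outside, world axes, zero at the start; "moment": the same for the moment, N m; "width": finger opening in m; "gripper_force": force on a finger pad.
Only numpy, scipy, OpenCV 4.12 (cv2) and the standard library are available. Lean on these libraries where they do the work, as an engineer would, in place of code of your own. Each camera call takes 0.05 s, during which the arm holds its last target. There are 200 camera calls.

## Working session

There is one attempt and no reset: what is moved stays moved. The work goes in short steps, Python scripts to look and compute and a tool call to move; the robot and the scene stay as the last step left them, time stands still between calls to the robot, and variables do not carry over. Pictures are saved under pics/ and viewed, at most 10 in all, crops included, and the job is handed in when it is done.

Besides the shell and the picture viewer there is one more tool, called as name(argument=value, ...), one argument or row to a line, values as JSON. apply_moves: Moves the arm, as the interface text tells. Shifts and turns lie within -1 to 1; 1 stands for 250 mm of shift or 30 degrees of turn. Its arguments: {"type":"object","properties":{"steps":{"type":"array"},"jaw":{"type":"number"},"newtons":{"type":"number"}},"required":["steps"]}

```bash
mkdir -p pics
python3 - <<'E'
from station import *
import cv2
s=get_state();print({k:s[k] for k in('t','eef_pos','ee_rot','width','force')})
try: print(hold_point_z)
except Exception as e: print(e)
for n in('top','side'):
    f=grab_frame(n);cv2.imwrite(f'pics/{n}0.png',f);c=camera_model(n);print(n,c)
    h=cv2.cvtColor(f,cv2.COLOR_BGR2HSV)
    m=((h[...,0]<8)|(h[...,0]>150))&(h[...,1]>110)&(h[...,2]>60)
    k,l,st,ce=cv2.connectedComponentsWithStats(m.astype('uint8'))
    for i in range(1,k):
        if st[i,4]>60: print(st[i],ce[i].round(1),h[l==i].mean(0).round())
E
```

```text
{'t': 0.0, 'eef_pos': array([ 0.30292412, -0.60264174,  0.22562387]), 'ee_rot': array([ 3.13992771e+00, -1.21528773e-04, -2.67590689e+00]), 'width': 0.08747702316713098, 'force': array([-0.00061325, -0.13967647, -0.03281632])}
0.0188
top {'fx': 432.15369244528586, 'fy': 432.15369244528586, 'cx': 326.4831467017127, 'cy': 197.87131861618147, 'xyz': array([0.40085517, 0.07088131, 1.10196515]), 'rotation': array([-3.00466796, -0.00580382, -1.5870659 ])}
[397 155  20  20 296] [406.2 164.6] [  2. 195. 125.]
[259 184  20  20 305] [268.7 193.6] [  2. 190. 132.]
[297 330 125  21 239] [358.9 340.5] [  3. 182.  81.]
side {'fx': 424.4318672016545, 'fy': 424.4318672016545, 'cx': 312.23271948522523, 'cy': 194.85146448225763, 'xyz': array([0.48342607, 0.76203002, 0.72664235]), 'rotation': array([-2.3005728 ,  0.02030853, -3.06385848])}
[358  13   7  39 192] [360.5  31.2] [126. 131.  94.]
[ 70  21  14  22 100] [76.9 32.1] [ 38. 147.  78.]
[367  22  11  35 198] [373.2  40. ] [ 39. 134.  96.]
[53 51 11 17 69] [58.1 58.9] [112. 138.  75.]
[286 125  19  26 395] [295.7 137. ] [  6. 193. 119.]
[ 43 133  15   9  91] [ 49.3 137.3] [ 71. 176.  65.]
[299 212  23  33 619] [309.9 228. ] [ 20. 198. 130.]
```

View pics/top0.png

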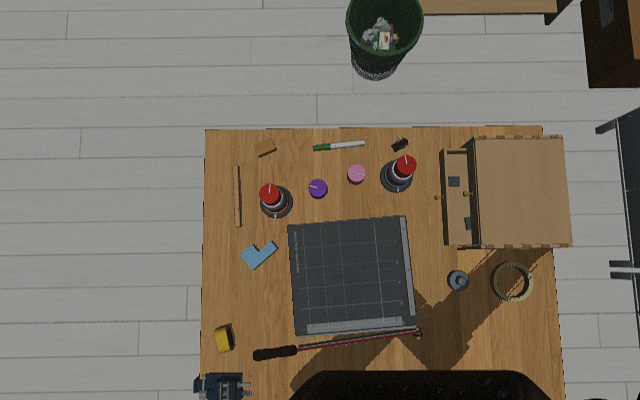

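View pics/side0.png

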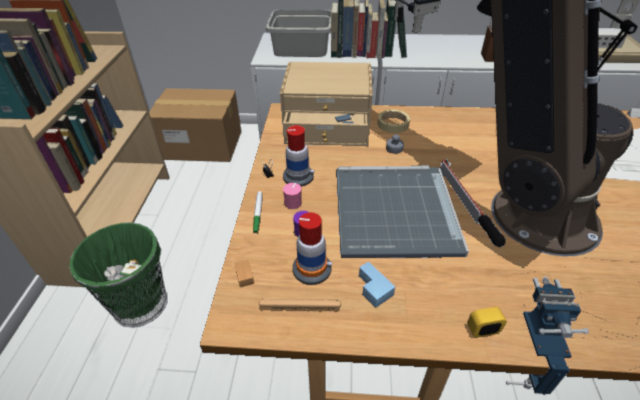

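Two red caps are candidates. One is at top (269,194) / side (310,228), and the side view shows an orange ring at its foot. The other is at top (406,165) / side (296,137), with a grey collar. The first fits; I'll confirm it in a crop and measure it.

```bash
cat > h.py <<'E'
from station import *
import cv2, numpy as np
from scipy.spatial.transform import Rotation as R
def ray(c,u,v,z):
    d=R.from_euler('xyz',c['rotation']).apply([(u-c['cx'])/c['fx'],(v-c['cy'])/c['fy'],1])
    return c['xyz']+d*(z-c['xyz'][2])/d[2]
def red(f):
    h=cv2.cvtColor(f,cv2.COLOR_BGR2HSV)
    return ((h[...,0]<8)|(h[...,0]>172))&(h[...,1]>110)&(h[...,2]>50)
E
python3 - <<'E'
from h import *
c=camera_model('top');f=cv2.imread('pics/top0.png')
for u,v in((270,191),(406,162.5),(269,194)): print(u,v,ray(c,u,v,.15).round(4))
h=cv2.cvtColor(f,cv2.COLOR_BGR2HSV)
for x,y in((259,180),(396,152)):
    p=h[y:y+25,x:x+25];w=(p[...,1]<130)&(p[...,2]>130)
    print([(x+b,y+a) for a,b in np.argwhere(w)])
for n,u,v in(('drawer',442,150),('marker',340,146),('purple',318,188)): print(n,ray(c,u,v,.0).round(3))
s=cv2.imread('pics/side0.png')
a=cv2.resize(s[205:285,280:345],None,fx=5,fy=5);b=cv2.resize(s[115:195,270:335],None,fx=5,fy=5)
t=cv2.resize(f[175:225,250:300],(400,400))
cv2.imwrite('pics/crop.png',np.hstack([cv2.resize(a,(325,400)),t]))
E
```

```text
270 191 [0.5493 0.1887 0.15  ]
406 162.5 [ 0.6095 -0.1171  0.15  ]
269 194 [0.5426 0.191  0.15  ]
[(np.int64(260), np.int64(180)), (np.int64(263), np.int64(180)), (np.int64(267), np.int64(180)), (np.int64(268), np.int64(180)), (np.int64(270), np.int64(180)), (np.int64(271), np.int64(180)), (np.int64(276), np.int64(180)), (np.int64(277), np.int64(180)), (np.int64(278), np.int64(180)), (np.int64(263), np.int64(181)), (np.int64(269), np.int64(181)), (np.int64(270), np.int64(181)), (np.int64(276), np.int64(181)), (np.int64(277), np.int64(181)), (np.int64(278), np.int64(181)), (np.int64(279), np.int64(181)), (np.int64(281), np.int64(181)), (np.int64(263), np.int64(182)), (np.int64(264), np.int64(182)), (np.int64(269), np.int64(182)), (np.int64(270), np.int64(182)), (np.int64(271), np.int64(182)), (np.int64(275), np.int64(182)), (np.int64(277), np.int64(182)), (np.int64(280), np.int64(182)), (np.int64(281), np.int64(182)), (np.int64(263), np.int64(183)), (np.int64(278), np.int64(183)), (np.int64(282), np.int64(183)), (np.int64(260), np.int64(184)), (np.int64(263), np.int64(184)), (np.int64
[... 4911 characters left out ...]
4(172)), (np.int64(417), np.int64(172)), (np.int64(414), np.int64(173)), (np.int64(416), np.int64(173)), (np.int64(417), np.int64(173)), (np.int64(418), np.int64(173)), (np.int64(411), np.int64(174)), (np.int64(415), np.int64(174)), (np.int64(396), np.int64(175)), (np.int64(410), np.int64(175)), (np.int64(413), np.int64(175)), (np.int64(414), np.int64(175)), (np.int64(419), np.int64(175)), (np.int64(396), np.int64(176)), (np.int64(397), np.int64(176)), (np.int64(409), np.int64(176)), (np.int64(414), np.int64(176)), (np.int64(416), np.int64(176)), (np.int64(417), np.int64(176)), (np.int64(420), np.int64(176))]
drawer [ 0.674 -0.242  0.   ]
marker [0.689 0.024 0.   ]
purple [0.579 0.083 0.   ]
```

View pics/crop.png

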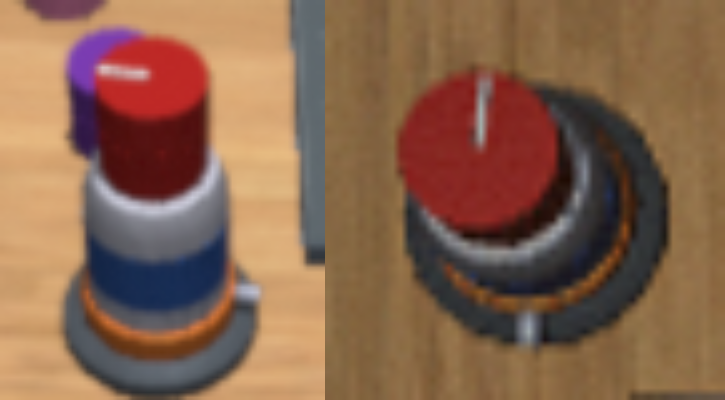

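The left crop shows an orange collar under the cap at side (310,228). The right crop shows the same one from the top camera, centred at about (269.4,193.5) with its stripe along +x. That puts the cap at about (0.5435, 0.190). Moving there.

apply_moves(
  steps=[
    {"translation": [0.03,0.1,0.02],"rotation": [0,0,0.055]},
    {"translation": [0.06,0.2,0.04],"rotation": [0,0,0.11]},
    {"translation": [0.09,0.3,0.06],"rotation": [0,0,0.165]},
    {"translation": [0.12,0.4,0.08],"rotation": [0,0,0.22]},
    {"translation": [0.15,0.5,0.1],"rotation": [0,0,0.275]},
    {"translation": [0.18,0.6,0.12],"rotation": [0,0,0.33]},
    {"translation": [0.21,0.7,0.14],"rotation": [0,0,0.385]},
    {"translation": [0.24,0.8,0.16],"rotation": [0,0,0.44]},
    {"translation": [0.27,0.9,0.18],"rotation": [0,0,0.495]},
    {"translation": [0.3,1.0,0.2],"rotation": [0,0,0.55]},
  ],
  jaw=-1,
  newtons=20,
)

```text
t: 0.93
eef_pos: [0.3781, -0.3517, 0.2765]
ee_rot: [3.141, -0.0, -2.387]
force: [0.0, -0.5, -0.4]
width: 0.0874
gripper_force: 0.0
```

apply_moves(
  steps=[
    {"translation": [0.03,0.1,0],"rotation": [0,0,0.055]},
    {"translation": [0.06,0.2,0],"rotation": [0,0,0.11]},
    {"translation": [0.09,0.3,0],"rotation": [0,0,0.165]},
    {"translation": [0.12,0.4,0],"rotation": [0,0,0.22]},
    {"translation": [0.15,0.5,0],"rotation": [0,0,0.275]},
    {"translation": [0.18,0.6,0],"rotation": [0,0,0.33]},
    {"translation": [0.21,0.7,0],"rotation": [0,0,0.385]},
    {"translation": [0.24,0.8,0],"rotation": [0,0,0.44]},
    {"translation": [0.27,0.9,0],"rotation": [0,0,0.495]},
    {"translation": [0.3,1.0,0],"rotation": [0,0,0.55]},
  ],
)

```text
t: 1.77
eef_pos: [0.453, -0.1018, 0.2764]
ee_rot: [3.141, 0.0, -2.098]
force: [0.1, -0.9, -0.6]
width: 0.0875
gripper_force: 0.0
```

apply_moves(
  steps=[
    {"translation": [0.03,0.1,0],"rotation": [0,0,0.055]},
    {"translation": [0.06,0.2,0],"rotation": [0,0,0.11]},
    {"translation": [0.09,0.3,0],"rotation": [0,0,0.165]},
    {"translation": [0.12,0.4,0],"rotation": [0,0,0.22]},
    {"translation": [0.15,0.5,0],"rotation": [0,0,0.275]},
    {"translation": [0.18,0.6,0],"rotation": [0,0,0.33]},
    {"translation": [0.21,0.7,0],"rotation": [0,0,0.385]},
    {"translation": [0.24,0.8,0],"rotation": [0,0,0.44]},
    {"translation": [0.27,0.9,0],"rotation": [0,0,0.495]},
    {"translation": [0.3,1.0,0],"rotation": [0,0,0.55]},
  ],
)

```text
t: 2.6
eef_pos: [0.5281, 0.1482, 0.2763]
ee_rot: [3.141, -0.0, -1.81]
force: [0.7, -0.5, 1.1]
width: 0.0874
gripper_force: 0.0
```

apply_moves(
  steps=[
    {"translation": [0.015,0.04,0],"rotation": [0,0,0]},
    {"translation": [0.03,0.08,0],"rotation": [0,0,0]},
    {"translation": [0.045,0.12,0],"rotation": [0,0,0]},
    {"translation": [0.06,0.168,0],"rotation": [0,0,0]},
    {"translation": [0.06,0.168,0],"rotation": [0,0,0]},
    {"translation": [0.06,0.168,0],"rotation": [0,0,0]},
    {"translation": [0.06,0.168,0],"rotation": [0,0,0]},
    {"translation": [0.06,0.168,0],"rotation": [0,0,0]},
    {"translation": [0.06,0.168,0],"rotation": [0,0,0]},
    {"translation": [0.06,0.168,0],"rotation": [0,0,0]},
  ],
)

```text
t: 3.43
eef_pos: [0.5431, 0.1885, 0.2768]
ee_rot: [-3.141, 0.0, -1.812]
force: [-0.2, -0.7, 0.3]
width: 0.0875
gripper_force: 0.0
```

Run:
```python
from h import *
c=camera_model('wrist');s=get_state();f=grab_frame('wrist');cv2.imwrite('pics/w1.png',f)
print(s['q'].round(2),s['eef_pos'].round(4),c['xyz'].round(3))
m=red(f).astype('uint8');k,l,st,ce=cv2.connectedComponentsWithStats(m)
for i in range(1,k):
    if st[i,4]>300: print(st[i],ce[i].round(1),ray(c,*ce[i],.15).round(4))
# bright top face only
```

```text
[ 0.67  0.17 -0.14 -0.   -1.27 -0.92] [0.5431 0.1885 0.2768] [0.525 0.118 0.435]
[ 296  166   48   54 1870] [320.5 192.7] [0.5427 0.1884 0.15  ]
```

View pics/w1.png

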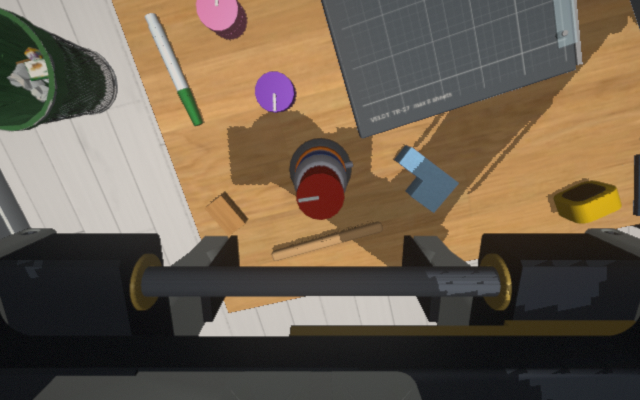

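The wrist view shows the cap with its top face centred at about (320,196) and radius 24, between the open fingers. The purple cap, pink cap, brush and foam block are well clear.

Run:
```python
from h import *
c=camera_model('wrist');f=cv2.imread('pics/w1.png')
p=cv2.convexHull(np.argwhere(red(f)[150:230,280:360])[:,::-1].astype(np.int32)).reshape(-1,2)+[280,150.]
p=p[p[:,1]>192]
A=np.c_[2*p,np.ones(len(p))];x=np.linalg.lstsq(A,(p**2).sum(1),rcond=None)[0]
print(x[:2],(x[2]+x[0]**2+x[1]**2)**.5, ray(c,x[0]+.5,x[1]+.5,.15))
```

```text
[320.05901656 195.41286479] 23.593260971443602 [0.54341872 0.19137468 0.15      ]
```

apply_moves(
  steps=[
    {"translation": [0.001,0.012,0],"rotation": [0,0,0.1]},
    {"translation": [0.001,0.012,-0.08],"rotation": [0,0,0.2]},
    {"translation": [0.001,0.012,-0.16],"rotation": [0,0,0.4]},
    {"translation": [0.001,0.012,-0.24],"rotation": [0,0,0.6]},
    {"translation": [0.001,0.012,-0.32],"rotation": [0,0,0.8]},
    {"translation": [0.001,0.012,-0.4],"rotation": [0,0,0.9]},
    {"translation": [0.001,0.012,-0.48],"rotation": [0,0,1.0]},
    {"translation": [0.001,0.012,-0.56],"rotation": [0,0,1.0]},
    {"translation": [0.001,0.012,-0.622],"rotation": [0,0,1.0]},
    {"translation": [0.001,0.012,-0.622],"rotation": [0,0,1.0]},
  ],
)

```text
t: 4.32
eef_pos: [0.5415, 0.1907, 0.1178]
ee_rot: [3.136, -0.001, -1.289]
force: [0.2, -0.4, 0.5]
width: 0.0877
gripper_force: 0.0
```

apply_moves(
  steps=[
    {"translation": [0,0,0],"rotation": [0,0,0]},
    {"translation": [0,0,0],"rotation": [0,0,0]},
    {"translation": [0,0,0],"rotation": [0,0,0]},
    {"translation": [0,0,0],"rotation": [0,0,0]},
    {"translation": [0,0,0],"rotation": [0,0,0]},
    {"translation": [0,0,0],"rotation": [0,0,0]},
    {"translation": [0,0,0],"rotation": [0,0,0]},
    {"translation": [0,0,0],"rotation": [0,0,0]},
    {"translation": [0,0,0],"rotation": [0,0,0]},
    {"translation": [0,0,0],"rotation": [0,0,0]},
  ],
  jaw=1,
  newtons=20,
)

```text
t: 5.15
eef_pos: [0.5436, 0.192, 0.1214]
ee_rot: [-3.141, 0.0, -1.288]
force: [-0.3, -0.6, 4.1]
width: 0.0445
gripper_force: 20.0
```

Run:
```python
from h import *
s=get_state()
for k in('t','q','eef_pos','ee_rot','force','moment','width','gripper_force'):print(k,np.round(s[k],4))
```

```text
t 5.15
q [ 6.788e-01  2.883e-01 -3.498e-01  2.000e-04 -9.322e-01 -3.963e-01]
eef_pos [0.5436 0.192  0.1214]
ee_rot [-3.141   0.     -1.2881]
force [-0.3327 -0.5546  4.1034]
moment [-0.0145  0.3118  0.0304]
width 0.0445
gripper_force 20.0001
```

Gripped. Trying anticlockwise 30°.

apply_moves(
  steps=[
    {"translation": [0,0,0],"rotation": [0,0,0.1]},
    {"translation": [0,0,0],"rotation": [0,0,0.2]},
    {"translation": [0,0,0],"rotation": [0,0,0.3]},
    {"translation": [0,0,0],"rotation": [0,0,0.4]},
    {"translation": [0,0,0],"rotation": [0,0,0.5]},
    {"translation": [0,0,0],"rotation": [0,0,0.6]},
    {"translation": [0,0,0],"rotation": [0,0,0.7]},
    {"translation": [0,0,0],"rotation": [0,0,0.8]},
    {"translation": [0,0,0],"rotation": [0,0,0.9]},
    {"translation": [0,0,0],"rotation": [0,0,1.0]},
  ],
)

```text
t: 5.98
eef_pos: [0.5436, 0.1919, 0.1213]
ee_rot: [-3.141, -0.0, -0.763]
force: [2.2, -0.4, 1.7]
width: 0.0446
gripper_force: 20.0
```

```bash
cat > look.py <<'E'
from h import *
import sys
s=get_state()
for k in('t','q','eef_pos','ee_rot','force','moment','width','gripper_force'):print(k,np.round(s[k],4))
c=camera_model('wrist');f=grab_frame('wrist')
g=grab_frame('side')
a=cv2.resize(f[140:300,240:400],(400,400));b=cv2.resize(g[150:290,250:390],(400,400))
cv2.imwrite(sys.argv[1],np.hstack([a,b]))
E
python3 look.py pics/t1.png
```

```text
t 5.9833
q [ 0.6785  0.2885 -0.3498 -0.     -0.9319  0.1289]
eef_pos [0.5436 0.1919 0.1213]
ee_rot [-3.141  -0.     -0.7634]
force [ 2.1914 -0.4095  1.657 ]
moment [-0.4515 -0.658  -0.7861]
width 0.0446
gripper_force 20.0023
```

View pics/t1.png

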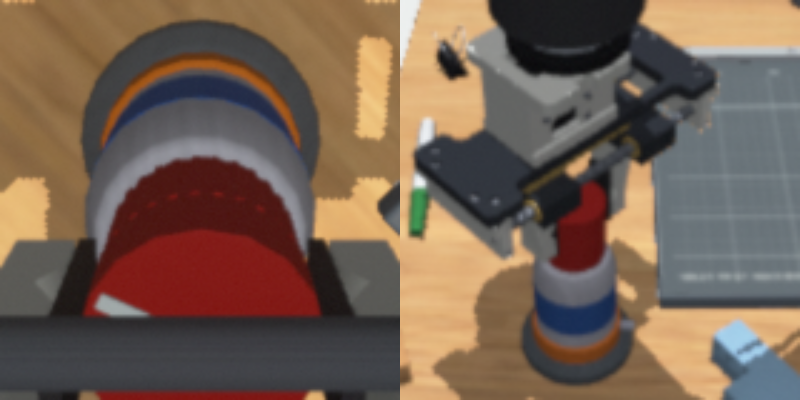

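The wrist crop shows the stripe on the cap at about (280,260)–(300,266). The moment of −0.79 N·m suggests a stop. I'll check the stripe angle.

Run:
```python
from h import *
c=camera_model('wrist')
p=ray(c,279.5,259.5,.15)-[.5436,.1915,0];q=ray(c,299.5,265.5,.15)-[.5436,.1915,0]
print(p,q,np.degrees(np.arctan2(*(p-q)[1::-1])),np.degrees(np.arctan2(p[1],p[0])))
```

```text
[0.01923896 0.00698484 0.15      ] [0.01106694 0.00267284 0.15      ] 27.818591645384142 19.953784504818472
```

apply_moves(
  steps=[
    {"translation": [0,0,0],"rotation": [0,0,0.1]},
    {"translation": [0,0,0],"rotation": [0,0,0.2]},
    {"translation": [0,0,0],"rotation": [0,0,0.3]},
    {"translation": [0,0,0],"rotation": [0,0,0.4]},
    {"translation": [0,0,0],"rotation": [0,0,0.5]},
    {"translation": [0,0,0],"rotation": [0,0,0.5]},
    {"translation": [0,0,0],"rotation": [0,0,0.5]},
    {"translation": [0,0,0],"rotation": [0,0,0.5]},
    {"translation": [0,0,0],"rotation": [0,0,0.5]},
    {"translation": [0,0,0],"rotation": [0,0,0.5]},
  ],
)

```text
t: 6.92
eef_pos: [0.5433, 0.1919, 0.1209]
ee_rot: [3.141, 0.0, -0.504]
force: [-0.2, 0.9, -0.5]
width: 0.0441
gripper_force: 20.0
```

```bash
cat > st.py <<'E'
from h import *
import sys
s=get_state();c=camera_model('wrist');f=grab_frame('wrist');cv2.imwrite(sys.argv[1],f)
print(s['ee_rot'].round(3),'F',s['force'].round(2),'M',s['moment'].round(3))
C=s['eef_pos'][:2]
ring=[]
h=cv2.cvtColor(f,cv2.COLOR_BGR2HSV)
Rm=R.from_euler('xyz',c['rotation'])
for r in(.012,.015,.018):
  for a in range(-180,180,2):
    P=np.array([*(C+r*np.array([np.cos(np.radians(a)),np.sin(np.radians(a))])),.15])
    d=Rm.inv().apply(P-c['xyz']);u=c['fx']*d[0]/d[2]+c['cx'];v=c['fy']*d[1]/d[2]+c['cy']
    if not(0<=u<639 and 0<=v<399):continue
    p=h[int(round(v-.5)),int(round(u-.5))]
    if p[1]<80 and p[2]>130: ring.append((r,a))
print(ring)
E
python3 st.py pics/t2.png
```

```text
[ 3.141  0.    -0.504] F [-0.18  0.93 -0.47] M [ 0.108  0.024 -0.617]
[(0.012, 12), (0.012, 14), (0.012, 16), (0.012, 18), (0.012, 20), (0.012, 22), (0.012, 24), (0.012, 26), (0.015, 14), (0.015, 16), (0.015, 18), (0.015, 20), (0.015, 22), (0.015, 24), (0.018, 16), (0.018, 18), (0.018, 20), (0.018, 22), (0.018, 24)]
```

The stripe stayed at about 20° through the extra 15°, so anticlockwise is the wrong way and the fingers slipped on the stop. Now clockwise, about 96° in total.

apply_moves(
  steps=[
    {"translation": [0,0,0],"rotation": [0,0,-0.1]},
    {"translation": [0,0,0],"rotation": [0,0,-0.2]},
    {"translation": [0,0,0],"rotation": [0,0,-0.3]},
    {"translation": [0,0,0],"rotation": [0,0,-0.4]},
    {"translation": [0,0,0],"rotation": [0,0,-0.5]},
    {"translation": [0,0,0],"rotation": [0,0,-0.6]},
    {"translation": [0,0,0],"rotation": [0,0,-0.7]},
    {"translation": [0,0,0],"rotation": [0,0,-0.8]},
    {"translation": [0,0,0],"rotation": [0,0,-0.9]},
    {"translation": [0,0,0],"rotation": [0,0,-1.0]},
  ],
)

```text
t: 7.8
eef_pos: [0.5434, 0.192, 0.1211]
ee_rot: [3.142, -0.0, -1.028]
force: [0.2, 0.3, -0.2]
width: 0.0445
gripper_force: 20.0
```

apply_moves(
  steps=[
    {"translation": [0,0,0],"rotation": [0,0,-0.1]},
    {"translation": [0,0,0],"rotation": [0,0,-0.2]},
    {"translation": [0,0,0],"rotation": [0,0,-0.3]},
    {"translation": [0,0,0],"rotation": [0,0,-0.4]},
    {"translation": [0,0,0],"rotation": [0,0,-0.5]},
    {"translation": [0,0,0],"rotation": [0,0,-0.6]},
    {"translation": [0,0,0],"rotation": [0,0,-0.7]},
    {"translation": [0,0,0],"rotation": [0,0,-0.8]},
    {"translation": [0,0,0],"rotation": [0,0,-0.9]},
    {"translation": [0,0,0],"rotation": [0,0,-1.0]},
  ],
)

```text
t: 8.63
eef_pos: [0.5436, 0.1923, 0.1212]
ee_rot: [-3.141, 0.0, -1.552]
force: [0.6, 1.2, 0.1]
width: 0.0445
gripper_force: 20.0
```

apply_moves(
  steps=[
    {"translation": [0,0,0],"rotation": [0,0,-0.1]},
    {"translation": [0,0,0],"rotation": [0,0,-0.2]},
    {"translation": [0,0,0],"rotation": [0,0,-0.3]},
    {"translation": [0,0,0],"rotation": [0,0,-0.4]},
    {"translation": [0,0,0],"rotation": [0,0,-0.5]},
    {"translation": [0,0,0],"rotation": [0,0,-0.6]},
    {"translation": [0,0,0],"rotation": [0,0,-0.7]},
    {"translation": [0,0,0],"rotation": [0,0,-0.8]},
    {"translation": [0,0,0],"rotation": [0,0,-0.9]},
    {"translation": [0,0,0],"rotation": [0,0,-1.0]},
  ],
)

```text
t: 9.47
eef_pos: [0.5439, 0.1924, 0.1213]
ee_rot: [-3.141, 0.001, -2.075]
force: [1.7, 1.1, -0.8]
width: 0.0442
gripper_force: 20.0
```

```bash
python3 st.py pics/t3.png
```

```text
[-3.141e+00  1.000e-03 -2.075e+00] F [ 1.68  1.07 -0.76] M [ 0.425 -0.504  0.008]
[(0.012, -80), (0.012, -78), (0.012, -76), (0.012, -74), (0.012, -72), (0.012, -70), (0.012, -68), (0.012, -66), (0.012, -64), (0.015, -78), (0.015, -76), (0.015, -74), (0.015, -72), (0.015, -70), (0.015, -68), (0.015, -66), (0.018, -76), (0.018, -74), (0.018, -72), (0.018, -70), (0.018, -68), (0.018, -66)]
```

The cap followed freely, with the stripe now at about −71° and no torque. Trying a gentle lift.

apply_moves(
  steps=[
    {"translation": [0,0,0],"rotation": [0,0,-0.1]},
    {"translation": [0,0,0],"rotation": [0,0,-0.17]},
    {"translation": [0,0,0.004],"rotation": [0,0,-0.17]},
    {"translation": [0,0,0.008],"rotation": [0,0,-0.17]},
    {"translation": [0,0,0.012],"rotation": [0,0,-0.17]},
    {"translation": [0,0,0.016],"rotation": [0,0,-0.17]},
    {"translation": [0,0,0.02],"rotation": [0,0,-0.17]},
    {"translation": [0,0,0.024],"rotation": [0,0,-0.17]},
    {"translation": [0,0,0.024],"rotation": [0,0,-0.17]},
    {"translation": [0,0,0.024],"rotation": [0,0,-0.17]},
  ],
)

```text
t: 10.35
eef_pos: [0.5437, 0.192, 0.1273]
ee_rot: [-3.141, 0.001, -2.162]
force: [3.8, 1.8, -1.9]
width: 0.0447
gripper_force: 20.0
```

It's free: 6 mm up with only about 2 N of pull. Lifting on.

apply_moves(
  steps=[
    {"translation": [0,0,0.03],"rotation": [0,0,0]},
    {"translation": [0,0,0.06],"rotation": [0,0,0]},
    {"translation": [0,0,0.09],"rotation": [0,0,0]},
    {"translation": [0,0,0.12],"rotation": [0,0,0]},
    {"translation": [0,0,0.15],"rotation": [0,0,0]},
    {"translation": [0,0,0.18],"rotation": [0,0,0]},
    {"translation": [0,0,0.21],"rotation": [0,0,0]},
    {"translation": [0,0,0.24],"rotation": [0,0,0]},
    {"translation": [0,0,0.26],"rotation": [0,0,0]},
    {"translation": [0,0,0.27],"rotation": [0,0,0]},
  ],
)

```text
t: 11.18
eef_pos: [0.5437, 0.1921, 0.1956]
ee_rot: [-3.141, 0.001, -2.163]
force: [0.7, 0.1, 0.3]
width: 0.0444
gripper_force: 20.0
```

apply_moves(
  steps=[
    {"translation": [0,0,0],"rotation": [0,0,0]},
    {"translation": [0,0,0],"rotation": [0,0,0]},
    {"translation": [0,0,0],"rotation": [0,0,0]},
    {"translation": [0,0,0],"rotation": [0,0,0]},
    {"translation": [0,0,0],"rotation": [0,0,0]},
    {"translation": [0,0,0],"rotation": [0,0,0]},
    {"translation": [0,0,0],"rotation": [0,0,0]},
    {"translation": [0,0,0],"rotation": [0,0,0]},
    {"translation": [0,0,0],"rotation": [0,0,0]},
    {"translation": [0,0,0],"rotation": [0,0,0]},
  ],
)

```text
t: 12.02
eef_pos: [0.5434, 0.1919, 0.1946]
ee_rot: [3.142, -0.0, -2.163]
force: [-1.1, 0.1, 0.4]
width: 0.0445
gripper_force: 20.0
```

```bash
python3 look.py pics/l1.png
```

```text
t 12.0167
q [ 0.6788  0.2208 -0.257  -0.     -1.093  -1.2707]
eef_pos [0.5434 0.1919 0.1946]
ee_rot [ 3.1416 -0.     -2.1627]
force [-1.1333  0.1093  0.3519]
moment [-0.0131  0.0019 -0.0285]
width 0.0445
gripper_force 20.0
```

View pics/l1.png

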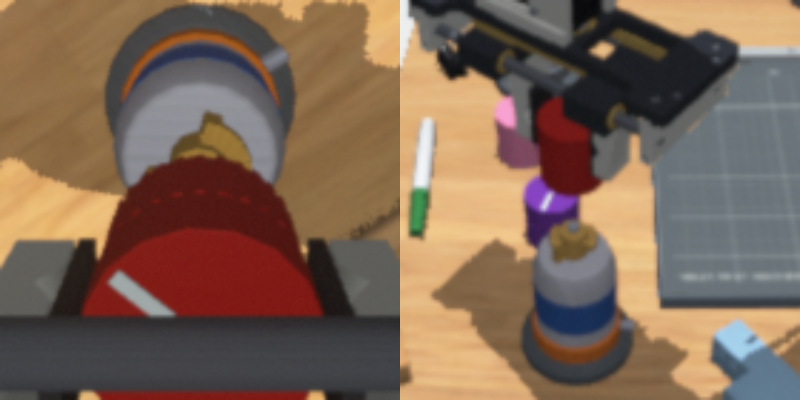

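The picture shows the cap held between the fingers (side crop about (570,150)), about 7 cm above the bare brass neck of the canister in the orange clamp. Handing in.

```bash
python3 -c "
from station import *
print(job_done())"
```

```text
the job is handed in; nothing more can be done
None
```

The red cap is off the canister in the orange clamp: it has a left-hand thread (clockwise from above loosens it). I handed the job in at about 12 s with the cap held at 20 N, about 7 cm straight above its canister.

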